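# Hook a shop bin onto the slatted display board

## Robot

A 6-joint arm with a two-finger parallel gripper is mounted at the origin on the work surface. World frame = base frame: x ahead of the robot, y to its left, z up, the work surface at z = 0. Lengths are in mm, angles in rad, forces in N, time in s.
With the tool pointing down it reaches from about 275 to 825 mm from the base axis. Payload 5.2 kg.
Tool frame: the origin (TCP) lies at the very end of the fingers, on their centre line; the grasp point (between the pads) lies 19 mm behind it; z points along the fingers, y is the line along which they close (so a half turn about z gives the same grasp; the last joint's range is limited). The gripper opens to 93 mm and grips with 3 to 60 N. Pads are 15 mm wide; open, the fingers measure 128 mm over their backs; the gripper's body (75 mm by 188 mm) begins 65 mm behind the grasp point.
Start: joints at [-1.446, 0.259, 1.535, -0, 1.348, -0.203], TCP at [177.099, -520.711, 179.253] pointing down, gripper open.
Joint ranges: [-3.14, 3.14], [-0.91, 2.08], [0.19, 2.58], [-1.22, 4.36], [0.22, 2.71], [-3.12, 3.12]. Speed limits (rad/s): [2.57, 2.57, 3.14, 3.14, 3.14, 3.14].

## Interface

Orientations are given as [roll, pitch, yaw] about the fixed x, y, z axes, in that order (R = Rz(yaw) Ry(pitch) Rx(roll)).
In Python, from bench import robot gives the robot as it stands. The module is installed in compiled form; this text tells all that it offers. Calls block until the motion is done:
- robot.move_ptp(position, orientation): joint-space move of the TCP to a pose.
- robot.move_linear(position, ori=None, speed=150, f_stop=None): straight line of the TCP; ori=None keeps the orientation; speed is the mean speed in mm/s. With f_stop (N) it stops when the force on the tool has changed by that much, and returns True; else False.
- robot.move_j(angles): joint-space move.
- robot.move_gripper(opening): opening from 0.0 (shut) to 1.0 (fully open); the grip force is fixed at half the most; returns when the fingers have stopped.
- robot.sleep(seconds).
- robot.inverse_kinematics(position, orientation): joint angles nearest the present ones, or None.
- robot.get_image(name): name is "scene" or "side" or "wrist"; returns a dict with "img" (420x560x3 uint8, blue, green, red), "fovy" (degrees; the focal length in pixels is half the picture's height over the tangent of half this angle, whatever the lens; pixels are square), "cx", "cy" (the principal point, pixels), "k1" (the pictures are not rectified: a ray, as slopes to the right and down, at radius r is drawn at 1 + k1 r^2 times it, then the intrinsics apply), "eye" and "orientation" of the camera in the world. Camera axes: x right, y down, z forward; pixel columns grow to the right and rows downward; lengths in mm; the calibration is good to about 2 mm. A picture is of the moment at which its call begins. There is no depth.
A pose or a line that the arm cannot do raises robot.MotionError and nothing moves.
- robot.hand_in(): hands the job in; it is judged then, once.
Readings, each from a call of its own:
- robot.current_t(): time.
- robot.current_qpos(): joint angles.
- robot.current_joint_vel(): joint speeds.
- robot.current_joint_efforts(): joint torques, N m.
- robot.current_tcp_pos(): TCP position.
- robot.current_eef_rot(): TCP orientation.
- robot.current_contact_force(): force on the tool from outside, world axes, zero at the start.
- robot.current_ft_torque(): the same for the moment, N m.
- robot.current_gripper_width(): opening from 0.0 (shut) to 1.0 (fully open).
- robot.current_finger_force(): force on a finger pad.
Only numpy, scipy, OpenCV 4.12 (cv2) and the standard library are available. Lean on these libraries where they do the work, as an engineer would, in place of code of your own. Each camera call takes 0.05 s, during which the arm holds its last target. There are 200 camera calls.

## Task

Hang the little steel bin on the slatted display board: tip its nose up, feed the hooked lip on its back through the gap between the two planks and up behind the top plank, then rotate it down until it hangs fully home, level and square, its back plate against the lower plank, and let go. Feel for the gap and work gently, without forcing the bin against the board, and leave the mugs and the bowl where they are.

Things in the scene. Friction and masses are not known exactly. Their poses are not given: they have to be found in the camera images.
- bin: Open-topped sheet-steel shop bin, 0.2 to 0.33 kg, standing on its flat bottom. Origin: centre of its underside; x from its low nose to its back, y across, z up. Box 80 mm deep (x -40 to 40), 60 mm wide; grip the side walls (3 mm thick, 45 mm high) across the 60 mm. Nose wall 30 mm high. Back plate x 40 to 44 mm, z 0 to 64 mm. At the start x points away from the robot within 0.5 rad.
- hook (a point): Corner under the bin's tongue, at (44, 0, 60) mm in its frame: back face of the back plate, underside of the tongue. The tongue, 50 mm wide, 4 mm thick, runs back from here to x 59.5 mm; at its end stands the lip. Hung home, this point lies at the lower plank's top front edge (true height), up to 4 mm in front of it. The bin is rigid.
- lip (a point): Middle of the top edge of the bin's lip, at (57.5, 0, 89) mm in the bin's frame. The lip is a flat plate 50 mm wide, 4 mm thick (x 55.5 to 59.5 mm), z 60 to 89 mm. So a slot 11.5 mm wide and 25 mm deep, open upward, lies between the plane of the back plate and the lip; it takes the upper plank.
- stand: Wooden slatted display board fixed to the table, facing the robot. Origin on the table under the middle of the planks' front face; x into the board, y along the planks, z up. Base board 18 mm thick, x -20 to 140, y -150 to 150 mm. Two planks, x 0 to 8, y -140 to 140 mm: lower 70 mm high, upper 32 mm. Open behind but for end posts (|y| 110 to 140, x 8 to 38, z to 200).
- gap (a point): NOMINAL middle of the lower plank's top front edge, the lower edge of the gap, 125 mm above the table; axes as the stand's. The gap is 24 mm high. The planks are clamped by hand in the posts: their true height is up to 18 mm above or below this (both alike; they do not move), so see it or feel it. A lip tilted nose-up by 0.66 rad goes in under the upper plank.
- plank_top (a point): NOMINAL middle of the upper plank's top edge, 181 mm above the table, 4 mm behind the planks' front face (mid thickness). Its true height is off by the same amount as the gap's, up to 18 mm up or down. Hung home, the lip overlaps the upper plank by 5 mm, with 3.5 mm of slack front to back.
- bowl: Loose white stoneware bowl, 110 mm across, 50 mm high; origin at the centre of its underside. Bystander.
- mug_a: Loose square stoneware mug, 78 mm square, 84 mm high, handle to its own +y reaching 71 mm from its middle; origin at the centre of its underside. Bystander.
- mug_b: Another such mug. Bystander.
Not all that is in view belongs to the job. What is shaped like the bin but green is not meant.

How it is judged (in metres and radians):
On the way:
1. The bin is nose up (more than 0.3 rad) with its lip through the gap, behind the front of the planks (angle between bin's own z axis and vertical above 0.3 rad and x of lip in the frame of stand between 0.01 and 0.06 m and z of lip in the frame of stand between 0.1 and 0.195 m and y of lip in the frame of stand between -0.11 and 0.11 m), for 0.1 s.
At the end, for the whole second after the job is handed in: The bin hangs on the board, released and still: upright within 0.12 rad, square to the planks within 0.07 rad, its lip 8 to 17 mm behind the planks' front face, the lip's top edge 131 to 177 mm above the table (23 mm either side of nominal), within 110 mm of the board's middle (angle between bin's own z axis and vertical below 0.12 rad and angle between the y axis of bin and the y axis of stand, either way round below 0.07 rad and x of lip in the frame of stand between 0.008 and 0.017 m and z of lip in the frame of stand between 0.131 and 0.177 m and y of lip in the frame of stand between -0.11 and 0.11 m and contact force between bin and stand above 0.8 N and linear speed of bin below 0.01 m/s and angular speed of bin below 0.1 rad/s); the robot touches nothing.
It fails at once if The bin is forced against the board with more than 25 N (contact force between bin and stand above 25 N).
It fails at once if The robot pushes on the board with more than 30 N (contact force between any of the fingers, the arm and stand above 30 N).
It fails at once if The bowl is moved by more than 20 mm (distance of bowl from where it was at the start of the episode above 0.02 m).
It fails at once if The first mug is moved by more than 20 mm (distance of mug_a from where it was at the start of the episode above 0.02 m).
It fails at once if The second mug is moved by more than 20 mm (distance of mug_b from where it was at the start of the episode above 0.02 m).
It also fails if it takes over 72 s, if anything falls off the work surface, if the arm or the gripper's body presses on something with over 40 N, if the wrist force passes 120 N, or if a joint passes its speed limit or range.

## Working session

There is one attempt and no reset: what is moved stays moved. The work goes in short steps, each a Python script; the robot and the scene stay as the last script left them, time stands still between calls to the robot, and variables do not carry over. Pictures are saved under pics/ and viewed, at most 10 in all, crops included, and the job is handed in when it is done.

```bash
mkdir -p pics; cat > h.py <<'E'
import numpy as np, cv2
from bench import robot
from scipy.spatial.transform import Rotation as R
def rot(o): return R.from_euler('xyz',o).as_matrix()
def ray(c,u,v):
    f=210/np.tan(np.radians(c['fovy'])/2)
    K=np.array([[f,0,c['cx']],[0,f,c['cy']],[0,0,1]])
    d=np.array([(u-c['cx'])/f,(v-c['cy'])/f]); s=d.copy()
    for _ in range(20): s=d/(1+c['k1']*(s@s))
    o=np.array(c['orientation']); M=rot(o) if o.shape==(3,) else o
    return np.array(c['eye']),M@np.array([s[0],s[1],1])
def plane(c,u,v,z):
    e,d=ray(c,u,v); return e+d*(z-e[2])/d[2]
def proj(c,p):
    f=210/np.tan(np.radians(c['fovy'])/2); o=np.array(c['orientation']); M=rot(o)
    q=M.T@(np.array(p)-np.array(c['eye'])); s=q[:2]/q[2]; s=s*(1+c['k1']*(s@s))
    return s*f+[c['cx'],c['cy']]
def tri(c1,p1,c2,p2):
    a,d=ray(c1,*p1); b,e=ray(c2,*p2)
    t=np.linalg.lstsq(np.stack([d,-e],1),b-a,rcond=None)[0]
    return (a+t[0]*d+b+t[1]*e)/2, np.linalg.norm(a+t[0]*d-b-t[1]*e)
E
python3 - <<'E'
from h import *
import pickle
for n in("scene","side"):
    c=robot.get_image(n); pickle.dump(c,open(n+'.pkl','wb')); cv2.imwrite(f'pics/{n}0.png',c['img'])
    print({k:v for k,v in c.items() if k!='img'})
E
```

```text
{'fovy': 52.55380816287132, 'cx': 282.1210791704362, 'cy': 212.74421275049977, 'k1': -0.10154004532916633, 'eye': array([1315.11212858,  253.82282408,  609.83900835]), 'orientation': array([-2.11148078, -0.00569255,  1.92196559])}
{'fovy': 44.416980704702524, 'cx': 285.52637811663607, 'cy': 209.95175068483258, 'k1': -0.02779425697457852, 'eye': array([-77.09772605, 609.26941591, 825.0891326 ]), 'orientation': array([-2.22245117,  0.02132765, -2.39426833])}
```

View pics/scene0.png

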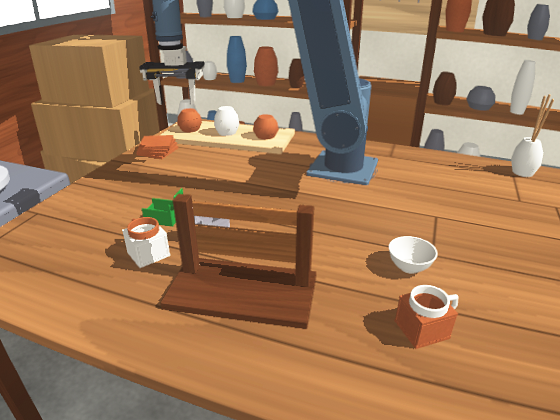

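View pics/side0.png

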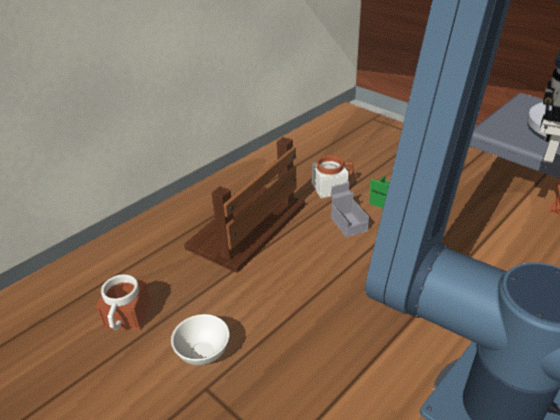

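The scene view shows the board from behind (posts at columns 187 and 305) and the green bin at (163,210). The side view shows the board at (250,210), a grey steel bin at (348,212) with its back to the board, and white mug_b at (330,177).
Candidates that could be mistaken for the bin: the grey bin (side 348,212), the green bin (side 378,192), and a red-orange thing (scene 158,147). I choose the grey one and will check it in a close crop.

```bash
python3 - <<'E'
from h import *
c=cv2.imread('pics/side0.png')
a=cv2.resize(c[125:275,180:400],None,fx=3.6,fy=3.6,interpolation=cv2.INTER_CUBIC); cv2.imwrite('pics/crop1.png',a)
E
```

```text
(no output)
```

View pics/crop1.png

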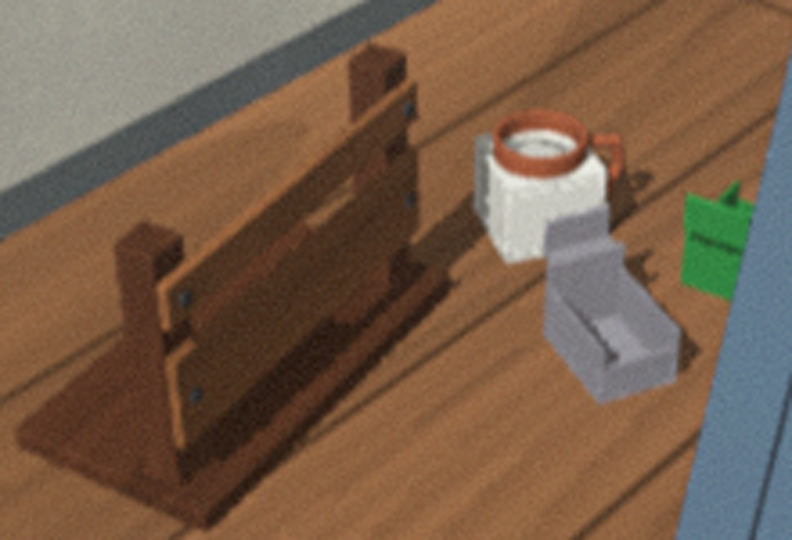

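The crop confirms the choice: an open grey bin with a tall back plate and lip (top at crop 578,215), nose toward the robot (crop 640,375), with mug_b just behind it. The board's front base edge runs from crop (205,525) to (450,285).

```bash
python3 - <<'E'
from h import *
import pickle
S=pickle.load(open('side.pkl','rb')); C=pickle.load(open('scene.pkl','rb'))
P=lambda u,v,z:plane(S,180+u/3.6,125+v/3.6,z).round(1)
print('nose bottom',P(602,402,0),P(678,378,0))
print('nose top',P(600,377,30),P(678,343,30))
print('lip top',P(546,222,89),P(608,206,89))
print('base front',P(205,520,18),P(450,277,18),P(207,529,0),P(452,289,0))
print('base rearL',P(17,432,18))
for p in((160,306),(313,322)):print('scene rear',plane(C,*p,0).round(1))
print('posts',[P(*p,200) for p in((117,240),(150,222),(183,238),(350,62),(375,43),(406,58))])
for p in((187,197),(305,207)):print('scene post',plane(C,*p,200).round(1))
print('mugs',P(545,130,84),plane(S,121,284,84).round(1),'bowl',plane(S,200,335,50).round(1))
a=P(205,520,18);b=P(450,277,18);t=b-a;print('yaw of y axis',np.arctan2(t[1],t[0]),np.linalg.norm(t))
E
```

```text
nose bottom [ 482.6 -193.     0. ] [ 458.7 -248.4    0. ]
nose top [ 479.1 -183.6   30. ] [ 461.3 -248.    30. ]
lip top [ 568.8 -234.6   89. ] [ 548.4 -278.5   89. ]
base front [586.9  79.2  18. ] [ 639.8 -214.7   18. ] [594.8  72.1   0. ] [ 644.8 -222.8    0. ]
base rearL [742.4 105.2  18. ]
scene rear [ 798.5 -199.2    0. ]
scene rear [729.8 107.6   0. ]
posts [array([649.3,  72.2, 200. ]), array([648.6,  47. , 200. ]), array([621.5,  45.2, 200. ]), array([ 689. , -168.3,  200. ]), array([ 693.9, -198.3,  200. ]), array([ 664. , -196.9,  200. ])]
scene post [ 683. -178.  200.]
scene post [637.7  54.9 200. ]
mugs [ 649.7 -334.4   84. ] [677.6 308.   84. ] bowl [482.1 268.8  50. ]
yaw of y axis -1.392709980043552 298.62287253323376
```

```bash
cat >> h.py <<'E'
def tool(yaw,phi): return R.from_matrix(rot([0,0,yaw])@rot([0,-phi,0])@rot([np.pi,0,0])).as_euler('xyz')
SY=0.178; SO=np.array([633.1,-64.2,0])
def stand(p): return SO+rot([0,0,SY])@np.array(p,float)
E
python3 - <<'E'
from h import *
import pickle
def alt(y,ph): return R.from_matrix(rot(tool(y,ph))@rot([0,0,np.pi])).as_euler('xyz')
for nm,p,y,ph in(('bin',[455,-215,190],-.39,.3),('board',stand([-190,0,190]),SY,.9)):
    js=[(robot.inverse_kinematics(p,o),o) for o in(tool(y,ph),alt(y,ph))]
    print(nm,[None if j[0] is None else np.round(j[0],2) for j in js])
    o=js[0][1] if js[0][0] is not None else js[1][1]
    robot.move_ptp(p,o)
    c=robot.get_image('wrist'); pickle.dump(c,open(f'w_{nm}.pkl','wb')); cv2.imwrite(f'pics/w_{nm}.png',c['img'])
    print(c['eye'],c['orientation'],c['fovy'],c['k1'],robot.current_t(),robot.current_tcp_pos(),robot.current_contact_force())
a=[cv2.imread(f'pics/w_{n}.png') for n in('bin','board')]
cv2.imwrite('pics/w2.png',cv2.resize(np.vstack(a),None,fx=.71,fy=.71))
E
```

```text
bin [array([-0.75, -0.05,  1.9 ,  0.12,  1.01,  1.16]), array([-0.75, -0.05,  1.9 ,  0.12,  1.01, -1.98])]
[ 466.62051076 -220.42670481  408.78796436] [-3.12363431e+00 -1.40924131e-03 -1.96007895e+00] 58.37693356575702 -0.07425719606888624 1.6583 [ 454.98742895 -215.87772813  190.06488172] [ 0.93773992 -0.11273354  0.10618962]
board [array([-1.43, -0.27,  2.45,  0.98,  1.23, -0.52]), array([-1.43, -0.27,  2.45,  0.98,  1.23,  2.62])]
[ 334.37606751 -118.0482841   378.07498612] [-2.52486125e+00 -1.05094677e-03 -1.39246618e+00] 58.37693356575702 -0.07425719606888624 3.2 [446.0728653  -98.21130565 190.07136793] [1.05557845 0.23008951 0.1108101 ]
```

View pics/w_bin.png

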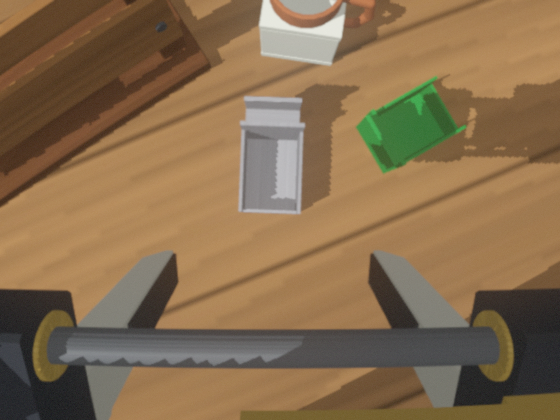

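View pics/w_board.png

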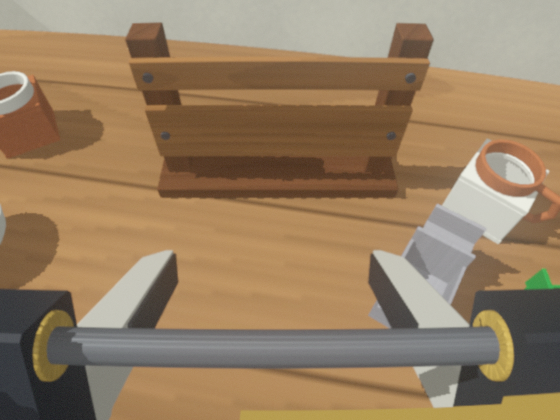

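w_bin shows the grey bin with its nose edge at (240,212)–(301,213) and lip top at (246,98)–(302,98); the green bin is to the right at (412,125). w_board shows the upper plank's face spanning rows ~62–90, the lower plank's ~107–157, and the base front edge at row ~186. Next I zoom for the plank edges.

```bash
python3 - <<'E'
from h import *
c=cv2.imread('pics/w_board.png')
a=cv2.resize(c[20:205,110:210],None,fx=3.2,fy=3.2,interpolation=cv2.INTER_CUBIC)
b=cv2.resize(c[20:205,360:460],None,fx=3.2,fy=3.2,interpolation=cv2.INTER_CUBIC)
cv2.imwrite('pics/crop2.png',np.hstack([a,b]))
import pickle
B=pickle.load(open('w_bin.pkl','rb'))
n=[plane(B,*p,30) for p in((238.5,213),(302,213.5))]; l=[plane(B,*p,89) for p in((246,98),(302,98.5))]
n0=sum(n)/2;l0=sum(l)/2;d=l0-n0
print(n,l,n0,l0,'len',np.linalg.norm(d[:2]),'yaw',np.arctan2(d[1],d[0]))
print([np.linalg.norm(a[1]-a[0]) for a in(n,l)],[np.arctan2(*(a[0]-a[1])[[1,0]])-np.pi/2 for a in(n,l)])
y=np.arctan2(d[1],d[0]);print('origin',n0[:2]+40*np.array([np.cos(y),np.sin(y)]))
print('green',plane(B,358,128,60),plane(B,386,172,30))
E
```

```text
[array([ 482.63834623, -190.26888643,   30.        ]), array([ 457.87751911, -249.30468855,   30.        ])] [array([ 569.45185675, -238.20464041,   89.        ]), array([ 550.7640084 , -282.68062747,   89.        ])] [ 470.25793267 -219.78678749   30.        ] [ 560.10793258 -260.44263394   89.        ] len 98.62008078402596 yaw -0.4249191709197224
[np.float64(64.01815751472172), np.float64(48.242606696985874)] [np.float64(-0.39713530635099636), np.float64(-0.3977796169983947)]
origin [ 506.70081497 -236.27667317]
green [ 512.74188899 -326.40422386   60.        ] [ 464.37507978 -344.67996903   30.        ]
```

View pics/crop2.png

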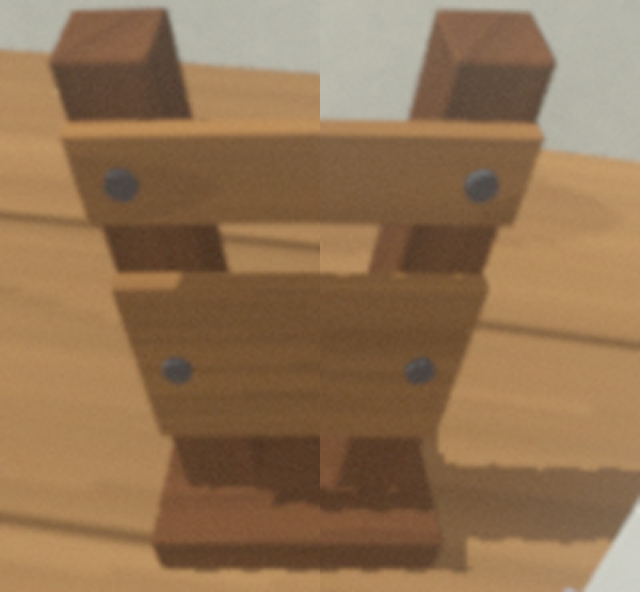

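```bash
python3 - <<'E'
from h import *
import pickle
from scipy.optimize import least_squares
W=pickle.load(open('w_board.pkl','rb'));S=pickle.load(open('side.pkl','rb'))
L=lambda u,v:(W,110+u/3.2,20+v/3.2); Rr=lambda u,v:(W,360+(u-320)/3.2,20+v/3.2); D=lambda u,v:(S,180+u/3.6,125+v/3.6)
pts=[]
for f,s,q in((L,1,[(66,140),(90,225),(115,290),(162,436),(157,543),(55,66)]),(Rr,-1,[(540,140),(514,223),(487,291),(437,436),(440,543),(553,66)])):
    for (u,v),(x,y,z,k) in zip(q,[(0,140,181,1),(0,140,149,1),(0,140,125,1),(0,140,55,1),(-20,150,18,0),(8,140,200,0)]): pts.append((f(u,v),(x,s*y,z),k))
pts+=[(D(205,520),(-20,150,18),0),(D(450,277),(-20,-150,18),0)]
pts+=[(D(163,290),(0,140,181),1),(D(175,356),(0,140,125),1),(D(181,446),(0,140,55),1),(D(417,85),(0,-140,181),1)]
def res(p):
    M=rot([0,0,p[2]]); r=[]
    for (c,u,v),q,k in pts: r+=list(proj(c,M@(np.array(q)+[0,0,k*p[3]])+[p[0],p[1],0])-[u,v])
    return np.array(r)
for n in(24,len(pts)*2):
    s=least_squares(lambda p:res(p)[:n],[633,-64,.178,0],loss='soft_l1'); print(s.x)
print(res(s.x).reshape(-1,2).round(1).tolist())
E
```

```text
[ 6.38326159e+02 -7.06196242e+01  1.80794753e-01 -2.02345419e+00]
[ 6.38693221e+02 -7.02610228e+01  1.77698541e-01 -2.23049703e+00]
[[-1.5, -0.9], [0.4, 0.8], [-1.1, -0.5], [-0.0, 0.2], [-2.6, -1.8], [-2.8, -3.5], [1.7, -0.1], [-0.5, 2.1], [0.9, -0.3], [-0.8, 0.5], [2.0, -1.5], [2.8, -2.6], [0.1, -2.4], [0.0, -2.0], [1.0, -0.2], [-0.0, 2.1], [1.1, 1.1], [0.3, -1.6]]
```

Vision gives a plank offset of about -2 mm, so I'll feel the upper plank's top and front with shut fingers.

```bash
sed -i 's/^SY=.*/SY=0.179; SO=np.array([638.5,-70.4,0])/' h.py; python3 - <<'E'
from h import *
o=tool(SY,0); 
robot.move_gripper(0.0)
robot.move_ptp(stand([4,0,215]),o)
print(robot.current_t(),robot.current_contact_force())
hit=robot.move_linear(stand([4,0,155]),o,speed=15,f_stop=3)
p=robot.current_tcp_pos();print(hit,p,robot.current_contact_force(),robot.current_t())
robot.move_linear(p+[0,0,12],speed=80)
q=stand([-35,0,p[2]+12]); robot.move_linear(q,speed=100)
q[2]=p[2]-14; robot.move_linear(q,speed=80)
hit=robot.move_linear(stand([8,0,q[2]]),speed=15,f_stop=3)
p2=np.array(robot.current_tcp_pos());print(hit,p2,rot([0,0,-SY])@(p2-SO),robot.current_contact_force(),robot.current_t())
robot.move_linear(stand([-40,0,q[2]]),speed=100)
E
```

```text
6.1 [-0.19714592  0.16752636 -0.55332034]
False [642.4458864  -69.67890796 155.01539605] [-0.25369978 -0.14464708  0.34521344] 10.25
True [629.27537551 -71.8653192  140.21193502] [ -9.33812926   0.2004975  140.21193502] [-0.51227627  0.08691287  0.19494587] 13.2833
```

```bash
python3 - <<'E'
from h import *
import pickle
p=robot.current_tcp_pos(); robot.move_linear([p[0],p[1],200],speed=120); robot.move_linear(stand([4,0,200]),speed=120)
t=robot.current_tcp_pos(); print(t,robot.current_eef_rot(),robot.current_gripper_width(),robot.current_t())
o=[]
for n in('side','scene'):
    c=robot.get_image(n); pickle.dump(c,open(f'{n}1.pkl','wb')); u=proj(c,t); print(n,u)
    im=c['img']; cv2.circle(im,tuple(int(x) for x in u),1,(0,255,255),-1)
    x0,y0=(175,120) if n=='side' else (150,170); o.append(cv2.resize(im[y0:y0+150,x0:x0+165],None,fx=2.4,fy=2.4*1.6,interpolation=cv2.INTER_CUBIC) if 0 else cv2.resize(im[y0:y0+150,x0:x0+165],None,fx=2.42,fy=2.42,interpolation=cv2.INTER_CUBIC))
cv2.imwrite('pics/chk.png',np.hstack(o))
E
```

```text
[641.69689744 -69.53682462 198.78487751] [-3.13974196  0.00535923  0.17934488] 0.002230680461216483 14.9
side [262.35063702 166.10678941]
scene [244.91953498 197.39532097]
```

View pics/chk.png

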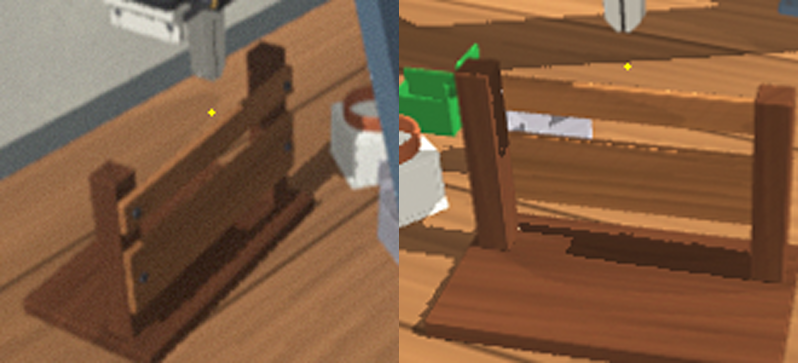

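```bash
python3 - <<'E'
from h import *
import pickle
S=pickle.load(open('side1.pkl','rb'));C=pickle.load(open('scene1.pkl','rb'))
print(tri(S,(259.7,151.8),C,(243.4,182.4)))
sc=lambda u,v:(150+(u-399)/2.42,170+v/2.42); sd=lambda u,v:(175+u/2.42,120+v/2.42)
print('post tops L rear etc', tri(S,sd(90,172),C,sc(797,90)))
t=robot.current_tcp_pos(); print(t)
# stand upper plank near end +y end top
for z in(181,200): print(proj(C,stand([8,140,z])),proj(S,stand([0,140,z])))
E
```

```text
(array([646.81412901, -68.85534097, 234.76707356]), np.float64(0.2273074405540271))
post tops L rear etc (array([644.07953006,  75.91079501, 206.72440474]), np.float64(1.6196723988683213))
[641.54471984 -69.71257064 199.55582487]
[313.94673065 212.72377694] [226.3297309  204.50248508]
[314.37838591 204.3218212 ] [225.49917845 197.18711985]
```

```bash
python3 - <<'E'
from h import *
import pickle
C=pickle.load(open('scene.pkl','rb'))
print('start tcp proj',proj(C,[177.1,-520.7,179.25]),proj(C,[177.1,-520.7,215]))
outs=[cv2.resize(C['img'][40:140,130:255],None,fx=3,fy=3,interpolation=cv2.INTER_CUBIC)]
C1=pickle.load(open('scene1.pkl','rb')); S1=pickle.load(open('side1.pkl','rb'))
robot.move_gripper(0.72); t=robot.current_tcp_pos(); print(t,robot.current_gripper_width(),robot.current_t())
for n,(x0,y0) in(('scene',(182,110)),('side',(200,90))):
    c=robot.get_image(n); pickle.dump(c,open(f'{n}2.pkl','wb')); print(n,proj(c,t),proj(c,stand([4,30,200])),proj(c,stand([4,-30,200])))
    outs.append(cv2.resize(c['img'][y0:y0+100,x0:x0+125],None,fx=3,fy=3,interpolation=cv2.INTER_CUBIC))
cv2.imwrite('pics/chk2.png',cv2.resize(np.hstack(outs),(800,213)))
E
```

```text
start tcp proj [177.9885469 114.3383629] [176.78585594 103.5907475 ]
[642.46067231 -69.6756381  199.99775976] 0.7176689783130822 16.15
scene [244.67393481 197.02434076] [259.36206706 198.33433963] [230.16138512 195.71799138]
side [262.12902943 165.50974231] [254.48245963 171.74914628] [269.54140699 159.48257958]
```

View pics/chk2.png

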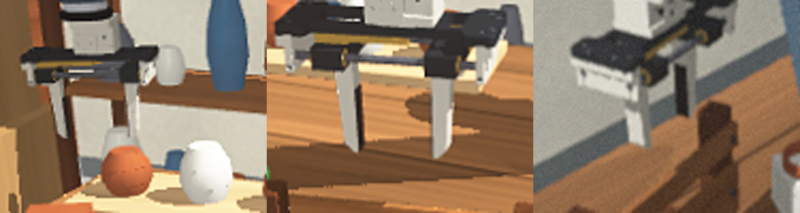

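Both views put the fingertips about 30 mm above the reported TCP. I'll settle it by touch on the plank top and on the table.

```bash
python3 - <<'E'
from h import *
import pickle
S=pickle.load(open('side2.pkl','rb'));C=pickle.load(open('scene2.pkl','rb'))
print(tri(S,(248.8,158),C,(261.7,183.1)),tri(S,(273.6,143.9),C,(223.3,180.3)))
robot.move_gripper(0.0)
robot.move_linear(stand([4,0,165]),speed=100)
print(robot.current_contact_force())
hit=robot.move_linear(stand([4,0,115]),speed=15,f_stop=3)
p=robot.current_tcp_pos();print(hit,p,robot.current_contact_force(),robot.current_t())
robot.sleep(.2);print(robot.current_tcp_pos(),robot.current_contact_force())
robot.move_linear(p+[0,0,25],speed=100)
E
```

```text
(array([642.8078276 , -31.75958222, 237.76563967]), np.float64(0.7588168015661116)) (array([ 647.73692456, -113.29563852,  233.42300365]), np.float64(3.107031434077751))
[-0.31990597  0.37989651  1.64326661]
True [642.45944713 -69.69173255 141.84674721] [-0.34427462 -0.1942938   4.44609498] 19.575
[642.44787777 -69.70097356 141.85490809] [ 0.0317529  -0.3093887   6.20122998]
```

```bash
python3 - <<'E'
from h import *
o=tool(SY,0)
robot.move_linear(stand([-110,0,175]),speed=200)
robot.move_linear(stand([-110,0,25]),speed=150)
try:
    hit=robot.move_linear(stand([-110,0,-50]),speed=20,f_stop=3)
except robot.MotionError as e: print('ME',e); hit=None
robot.sleep(.1)
print(hit,robot.current_tcp_pos(),robot.current_contact_force(),robot.current_t())
robot.move_linear(stand([-110,0,60]),speed=150)
E
```

```text
True [530.30651409 -90.00986311 -39.08459159] [-0.42647511  0.01422766  5.81445929] 24.9333
```

Touch shows the true tip is 39.1 mm behind the reported TCP, which puts the upper plank's top at 180.9 mm (δ≈0). Now I grasp with the tool leaning 0.65 rad.

```bash
sed -i 's/^SY=.*/SY=0.179; SO=np.array([636.7,-70.7,0])/' h.py; cat >> h.py <<'E'
PHI=0.65; GR=np.array([-4,0,30.])   # grasp point in bin frame
TZ=np.array([np.sin(PHI),0,-np.cos(PHI)]); OFF=58.1
def cmd(org,yaw,th=0.,gr=None):
    "tool command that puts the bin's origin at org, yaw, nose-up th"
    M=rot([0,0,yaw])@rot([0,th,0]); gr=GR if gr is None else gr
    return np.array(org)+M@(gr+OFF*TZ), R.from_matrix(M@rot(tool(0,PHI))).as_euler('xyz')
def tfb(): # bin origin from present pose
    M=rot(robot.current_eef_rot())@rot(tool(0,PHI)).T
    return np.array(robot.current_tcp_pos())-M@(GR+OFF*TZ),M
E
python3 - <<'E'
from h import *
org=np.array([506.2,-236.3,0]); y=-.40
robot.move_gripper(0.97)
p,o=cmd(org,y); back=rot([0,0,y])@TZ
pre=p-back*100
print(robot.inverse_kinematics(pre,o),robot.inverse_kinematics(p,o))
robot.move_linear(robot.current_tcp_pos()+[0,0,80],speed=200)
robot.move_ptp(pre,o)
f0=robot.current_contact_force()
hit=robot.move_linear(p,o,speed=70,f_stop=6)
print(hit,robot.current_tcp_pos()-p,f0,robot.current_contact_force(),robot.current_t())
if not hit:
    robot.move_gripper(0.0); print(robot.current_gripper_width(),robot.current_finger_force(),robot.current_contact_force(),robot.current_tcp_pos()-p)
    robot.move_linear(p+[0,0,100],o,speed=100)
    print(robot.current_gripper_width(),robot.current_finger_force(),robot.current_contact_force(),robot.current_ft_torque(),robot.current_t())
E
```

```text
[-0.87348781  0.07206126  2.38466856  1.26730057  0.29336692 -0.07110993] [-0.78743399  0.38015438  2.31994778  2.20004466  0.28672808 -0.96329879]
False [0.0695306  0.07118348 0.22114142] [ 0.15813872  0.53938511 -0.34798242] [ 0.50903157  0.33356653 -0.21515457] 30.475
0.6413767401874619 29.99266415834427 [-1.20648636  1.54138246  2.87566801] [-0.01093061  0.15475857  0.08182967]
0.6425637507633063 29.99029576778412 [ 0.66505593  0.08850995 -5.02782223] [0.26262912 0.62004954 0.02052034] 32.4083
```

```bash
cat > plan.py <<'E'
import numpy as np, heapq, itertools
def box(x0,x1,z0,z1,s=1.):
    xs=np.arange(x0,x1+1e-6,s);zs=np.arange(z0,z1+1e-6,s)
    return np.vstack([np.c_[xs,0*xs+z0],np.c_[xs,0*xs+z1],np.c_[0*zs+x0,zs],np.c_[0*zs+x1,zs]])
bp=np.vstack([box(-4,0,-60,4),box(0,15.5,0,4,.5),box(11.5,15.5,0,29,.5)])
rects=[(0,8,-70,0),(0,8,24,56)]
def clear(hx,hz,t):
    c,s=np.cos(t),np.sin(t); q=bp@np.array([[c,-s],[s,c]])+[hx,hz]; m=1e9
    for x0,x1,z0,z1 in rects:
        dx=np.maximum(x0-q[:,0],q[:,0]-x1);dz=np.maximum(z0-q[:,1],q[:,1]-z1)
        d=np.hypot(np.maximum(dx,0),np.maximum(dz,0))+np.minimum(np.maximum(dx,dz),0); m=min(m,d.min())
    return m
if __name__=='__main__':
    X=np.arange(-46,1,1.);Z=np.arange(-14,26,1.);T=np.arange(0,1.01,.05)
    memo={}
    def cl(n):
        if n not in memo: memo[n]=clear(X[n[0]],Z[n[1]],T[n[2]])
        return memo[n]
    st=(0,14,14); goal=(len(X)-3,15,0)
    print('goal',X[goal[0]],Z[goal[1]],cl(goal)); pq=[(0,st)];D={st:0};P={}
    mv=[m for m in itertools.product((-1,0,1),repeat=3) if any(m)]
    while pq:
        d,n=heapq.heappop(pq)
        if n==goal:break
        if d>D[n]:continue
        for m in mv:
            k=tuple(a+b for a,b in zip(n,m))
            if any(v<0 or v>=L for v,L in zip(k,(len(X),len(Z),len(T)))):continue
            g=cl(k)
            if g<0.4:continue
            e=d+np.hypot(np.hypot(m[0],m[1]),1.5*m[2])*(1+60/g**2)
            if e<D.get(k,1e18):D[k]=e;P[k]=n;heapq.heappush(pq,(e,k))
    path=[goal]
    while path[-1]!=st:path.append(P[path[-1]])
    path=path[::-1]; out=np.array([[X[a],Z[b],T[c]] for a,b,c in path]); np.save('path.npy',out)
    for o,n in zip(out,path):print(o.round(2),round(cl(n),2))
E
python3 plan.py; python3 - <<'E'
from h import *
for y in(-40,0,40):
  r=[]
  for hx,hz,th in((-80,10,.7),(-46,0,.7),(-20,5,.7),(-2,1,.35),(-2,1,0)):
    M=rot([0,0,SY])@rot([0,th,0]); org=stand([hx,y,125+hz])-M@np.array([44,0,60.])
    q=robot.inverse_kinematics(*cmd(org,SY,th)); r.append(None if q is None else q.round(2).tolist())
  print(y,r)
print(robot.current_qpos())
E
```

```text
goal -2.0 1.0 1.0
[-46.    0.    0.7] 19.45
[-45.     1.     0.75] 18.13
[-44.     2.     0.75] 17.17
[-43.    3.    0.8] 16.48
[-42.     4.     0.85] 15.22
[-41.     5.     0.85] 14.34
[-40.    6.    0.9] 13.54
[-39.     7.     0.95] 12.88
[-38.   8.   1.] 11.76
[-37.   9.   1.] 11.04
[-36.   9.   1.] 10.49
[-35.   9.   1.] 10.02
[-34.   9.   1.] 9.62
[-33.   9.   1.] 9.32
[-32.   9.   1.] 9.11
[-31.   9.   1.] 8.83
[-30.   9.   1.] 8.28
[-29.  10.   1.] 8.01
[-28.  10.   1.] 8.01
[-27.  10.   1.] 7.51
[-26.  11.   1.] 7.01
[-25.  11.   1.] 7.01
[-24.  11.   1.] 6.73
[-23.  11.   1.] 6.18
[-22.  12.   1.] 6.04
[-21.  12.   1.] 5.95
[-20.  13.   1.] 5.65
[-19.  13.   1.] 5.7
[-18.  14.   1.] 5.87
[-17.  15.   1.] 5.57
[-16.  15.   1.] 5.77
[-15.  16.   1.] 5.81
[-14.  16.   1.] 5.53
[-13.  17.   1.] 5.83
[-12.    17.     0.95] 5.31
[-11.   17.    0.9] 5.05
[-10.   17.    0.9] 4.87
[-9.   17.    0.85] 5.36
[-8.  17.   0.8] 5.38
[-7.   16.    0.75] 5.43
[-6.  16.   0.7] 5.95
[-5.   15.    0.65] 5.62
[-5.  15.   0.6] 5.86
[-4.   14.    0.55] 6.02
[-3.  13.   0.5] 6.15
[-3.   12.    0.45
[... 225 characters left out ...]
.] 1.5
[-2.  1.  0.] 1.0
-40 [[-0.45, 0.33, 1.68, -0.03, 1.17, 0.96], [-0.41, 0.39, 1.62, -0.03, 1.17, 0.99], [-0.39, 0.42, 1.55, -0.03, 1.21, 1.01], [-0.5, 0.32, 1.82, 0.27, 0.78, 0.72], [-0.65, 0.31, 2.1, 1.1, 0.53, -0.19]]
0 [[-0.39, 0.3, 1.72, -0.03, 1.16, 1.02], [-0.35, 0.37, 1.65, -0.03, 1.16, 1.05], [-0.33, 0.4, 1.59, -0.03, 1.2, 1.07], [-0.43, 0.29, 1.86, 0.25, 0.75, 0.79], [-0.58, 0.28, 2.15, 1.15, 0.48, -0.18]]
40 [[-0.32, 0.28, 1.75, -0.03, 1.15, 1.08], [-0.29, 0.35, 1.68, -0.02, 1.15, 1.11], [-0.27, 0.38, 1.61, -0.02, 1.19, 1.13], [-0.36, 0.27, 1.89, 0.23, 0.73, 0.88], [-0.5, 0.26, 2.18, 1.19, 0.42, -0.16]]
[-0.78747593  0.12892276  2.2319396   0.95033014  0.285058    0.32595255]
```

```bash
cat >> h.py <<'E'
def pose(hx,hz,th,y=0.):
    M=rot([0,0,SY])@rot([0,th,0]); return cmd(stand([hx,y,125+hz])-M@np.array([44,0,60.]),SY,th)
E
python3 - <<'E'
from h import *
robot.move_ptp(*pose(-90,8,.7)); robot.move_linear(*pose(-46,0,.7),speed=100)
t=robot.current_t(); o=[]
org,M=tfb(); w=lambda q:org+M@np.array(q,float)
for n,(x0,y0) in(('side',(205,120)),('scene',(180,170))):
    c=robot.get_image(n); im=cv2.resize(c['img'][y0:y0+110,x0:x0+135],None,fx=2.9,fy=2.9,interpolation=cv2.INTER_CUBIC)
    for q,col in([(w([57.5,s*25,89]),(0,255,255)) for s in(-1,1)]+[(w([-40,s*30,30]),(0,255,0)) for s in(-1,1)]+[(w([44,s*30,64]),(255,0,255)) for s in(-1,1)]+[(stand([0,s*140,z]),(255,255,0)) for s in(-1,1) for z in(125,149,181)]):
        u=(proj(c,q)-[x0,y0]+.5)*2.9-.5; cv2.circle(im,tuple(int(round(v)) for v in u),2,col,-1)
    o.append(im)
cv2.imwrite('pics/pre.png',np.hstack(o)); print(t,robot.current_contact_force(),robot.current_gripper_width())
E
```

```text
33.9417 [-0.08760219 -1.32462592 -3.21086328] 0.6445295654869022
```

View pics/pre.png

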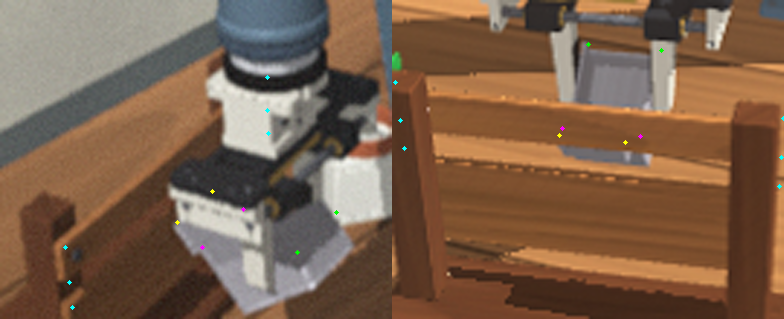

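The bin's corners match the predicted dots within about 2–3 px in both views (lip at side (175,222), nose at scene (588,48)), so I go on to the insertion.

```bash
cat > go.py <<'E'
from h import *
def go(wps,speed,f=5):
    for w in wps:
        try: hit=robot.move_linear(*pose(*w),speed=speed,f_stop=f)
        except robot.MotionError as e: print('ME',w,e); return w
        if hit: print('HIT',w,robot.current_contact_force()); return w
def state():
    o,M=tfb(); h=rot([0,0,-SY])@(o+M@np.array([44,0,60.])-SO); print('hook',h.round(1)-[0,0,125],'th',np.arctan2(M[2,2]*0-M[2,0],M[2,2]).round(3),'F',robot.current_contact_force().round(1),'T',robot.current_ft_torque().round(2),'w',round(robot.current_gripper_width(),4),'t',robot.current_t())
E
python3 - <<'E'
from go import *
w=[(-37,9,1.),(-30,9,1.),(-25,11,1.),(-20,13,1.),(-13,17,1.)]
r=go(w,45); state()
if r is None:
    r=go([(-9,17,.85),(-6,16,.7),(-4,14,.55)],60); state()
E
```

```text
hook [-12.6  -0.1  17.2] th 0.999 F [ 0.5  0.5 -3.1] T [ 0.07 -0.32  0.01] w 0.6466 t 36.0
hook [-4.  -0.2 14. ] th 0.553 F [ 0.3  0.7 -3. ] T [-0.01  0.08 -0.  ] w 0.6453 t 37.1667
```

No contact so far and the lip is through. Next I rotate it down.

```bash
python3 - <<'E'
from go import *
r=go([(-3,11,.4),(-3,8,.25),(-3,6,.17)],40,4); state()
if r is None:
    r=go([(-3,4,.08),(-3,3.5,0)],20,3); state()
    robot.sleep(.2); state()
E
```

```text
hook [-2.6 -0.2  6.2] th 0.171 F [-0.5  0.7 -3.5] T [-0.09  0.48 -0.01] w 0.6429 t 38.4833
hook [-2.6 -0.3  3.9] th 0.0 F [-0.8 -0.1 -2.4] T [-0.09  0.65 -0.05] w 0.6412 t 39.4917
hook [-2.5 -0.2  4.1] th -0.0 F [-0.2 -0.1 -3.3] T [-0.06  0.66  0.02] w 0.6428 t 39.6917
```

```bash
python3 - <<'E'
from go import *
print(go([(6,3.5,0)],8,2)); state()
o,M=tfb(); hx=(rot([0,0,-SY])@(o+M@np.array([44,0,60.])-SO))[0]
b=hx-1.2; print(robot.move_linear(*pose(b,3.5,0),speed=15)); state()
print(go([(b,-4,0)],6,2)); state(); robot.sleep(.2); state()
E
```

```text
HIT (6, 3.5, 0) [-1.2184744  -0.81808097 -2.17924663]
(6, 3.5, 0)
hook [-1.4  0.5  2.4] th 0.002 F [-1.2 -0.8 -2.2] T [-0.03  0.61 -0.01] w 0.6434 t 40.2
False
hook [-2.8  0.1  3.3] th 0.0 F [ 1.   0.4 -3.8] T [-0.12  0.67  0.02] w 0.6465 t 40.475
HIT (np.float64(-2.6223019301620063), -4, 0) [0.26710691 0.36665515 4.2435666 ]
(np.float64(-2.6223019301620063), -4, 0)
hook [-2.6 -0.  -0.1] th -0.0 F [0.3 0.4 4.2] T [ 0.03 -0.37  0.04] w 0.6435 t 41.1833
hook [-2.6 -0.  -0.2] th -0.0 F [ 0.7 -0.1  5.8] T [ 0.08 -0.71 -0.05] w 0.645 t 41.3833
```

```bash
python3 - <<'E'
from go import *
import pickle
robot.move_linear(robot.current_tcp_pos()+[0,0,.4],speed=5); state()
robot.move_gripper(0.95); state()
p=robot.current_tcp_pos(); tz=rot(robot.current_eef_rot())[:,2]
print(robot.move_linear(p-tz*150,speed=100,f_stop=5)); state()
o=[]
for n,(x0,y0) in(('side',(195,110)),('scene',(170,170))):
    c=robot.get_image(n); o.append(cv2.resize(c['img'][y0:y0+150,x0:x0+165],None,fx=2.42,fy=2.42,interpolation=cv2.INTER_CUBIC))
cv2.imwrite('pics/end.png',np.hstack(o))
E
```

```text
hook [-2.6 -0.   0. ] th 0.003 F [-0.3 -0.1  1.6] T [-0.13 -0.12 -0.  ] w 0.6475 t 41.9583
hook [-2.4 -0.1  0.2] th 0.002 F [ 0.  -0.4  0.3] T [0.02 0.26 0.06] w 0.9501 t 42.6333
False
hook [-9.290e+01 -1.000e-01  1.193e+02] th 0.003 F [ 0.5  0.5 -0.3] T [-0.08  0.34  0.03] w 0.9507 t 44.2833
```

View pics/end.png

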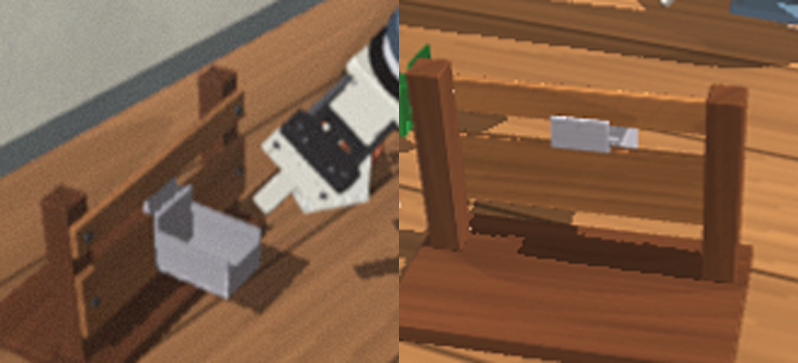

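```bash
python3 - <<'E'
from go import *
c=robot.get_image('scene')
for y,u,v in((-25,552,117),(25,610,122)):
    print(proj(c,stand([13.5,y,154])).round(1),(170+(u-399)/2.42,170+v/2.42))
print(robot.hand_in())
E
```

```text
[232.8 217.5] (233.22314049586777, 218.34710743801654)
[256.6 219.8] (257.1900826446281, 220.41322314049586)
the job is handed in; nothing more can be done
None
```

The bin is hung on the board and released, and I've handed the job in. In the last picture its lip was behind the upper plank within 1 px of the predicted home position, and the force felt during the fit stayed under about 10 N. `hand_in()` returned no verdict, and I did not re-measure the mugs and bowl.

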